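Feed a cut star through the counterweighted flap of the catch box

TASK

Send the star-shaped cut part into the catch box: push it along the feed deck with your fingertips until it lies wholly on the counterweighted flap, push the flap down with your fingertips so that the star slides off it into the box, then draw your fingers out so that the flap swings fully shut. Only push things: do not pick anything up, and leave the cut ring on the deck and the marker and the key-shaped part beside the box where they are.

Things in the scene. Friction and masses are not known exactly. Their poses are not given: they have to be found in the camera images.
- catch_box: Fixed grey sheet-metal box. Origin on the table under the middle of the flap's hinge line; x points from the feed deck over the flap (away from the robot, box turned up to 0.2 rad), y left. Feed deck: x -140 (rounded front edge) to -3 mm, top z = 160 mm. Side sheets, inner faces y = +-110 mm, 4 mm thick, stand 12 to 16 mm above the deck. Hollow below, floor at z = 11 mm.
- flap (a joint): Angle of the flap about its hinge line (rad): 0 = shut, level with the deck; grows as the back edge goes down into the box; stop at 1.0. The counterweight holds it shut even with the star lying on it, and swings it shut in about half a second when let go. Pushing the empty flap down takes about 3 N at 60 mm from the hinge line and 9 N at 20 mm, less with the star on it.
- hinge_line (a point): Middle of the hinge line between deck and flap, at deck height, fixed on the box, axes as the box's; the axle is 6 mm lower. The counterweight hangs on an arm outside the right (-y) side sheet, out to y = -150 mm, and rises no higher than 50 mm above the deck when the flap opens.
- flap_edge (a point): Middle of the flap's free back edge, on its top, 112 mm from the hinge line; moves with the flap. The shut flap spans x = 3 to 112 mm of the box, top 1 mm below the deck. Behind it the back wall (inner face x = 118 mm) stands 12 to 16 mm above the deck and stops a part pushed too far.
- star: Dark steel six-pointed cut star, 63 x 55 mm and 6 mm thick, about 0.14 kg, lying flat on the feed deck, at any yaw, in the left or the right half (the ring in the other). Origin at the centre of its underside, z up. It slides on the steel with friction about 0.6; it slides off the flap once that is tipped more than about 0.7 rad.
- ring: Dark steel cut ring, 70 mm outside, 40 mm bore, 6 mm thick, lying flat on the feed deck beside the star. Origin at the centre of its underside. Leave it.
- marker: Red and white paint marker, 135 mm long, 17 mm thick, lying on the table in front of the box. Origin at the middle of its underside. Leave it.
- key: Dark steel key-shaped cut part, 26 x 95 x 5 mm, lying on the table to the left of the box. Origin at the middle of its underside. Leave it.
There are look-alikes about, which are no part of the job. What is shaped like the star but brown or turquoise is not meant.

How it is judged:
By the outcome, as a careful person would: the job done as asked, in the order asked, and still so for the second after the job is handed in, with the robot touching nothing.
It also fails if it takes over 48 s, if anything falls off the work surface, if the arm or the gripper's body presses on something with over 40 N, if the wrist force passes 120 N, or if a joint passes its speed limit or range.

ROBOT

A 6-joint arm with a two-finger parallel gripper is mounted at the origin on a cart in front of the work surface, level with it; the furniture and walls round the work are solid. World frame = base frame: x ahead of the robot, y to its left, z up, the work surface at z = 0. Lengths are in m, angles in rad, forces in N, time in s.
With the tool pointing down it reaches from about 0.325 to 0.775 m from the base axis. Payload 9.3 kg.
Tool frame: the origin (TCP) lies midway between the tips of the shut fingers; the grasp point (between the pads) lies ctrl.hold_point_z behind it (ctrl.hold_point_z is the distance from the TCP to the grasp point, in m); z points along the fingers, y is the line along which they close (so a half turn about z gives the same grasp; the last joint's range is limited). The gripper opens to 85 mm and grips with 20 to 120 N. Pads are 22 mm wide; open, the fingers measure 114 mm over their backs; the gripper's body (76 mm by 85 mm) begins 54 mm behind the grasp point. The pads swing forward as they close: fully open they stand 13 mm farther back than shut.
Start: joints at [-1.484, 0.259, 0.021, 1.334, 0, 1.418], TCP at [0.131, -0.534, 0.231] pointing down, gripper open.
Joint ranges: [-3.04, 3.04], [-0.91, 1.82], [-1.04, 1.36], [-1.92, 1.95], [-1.52, 1.45], [-3.14, 3.14]. Speed limits (rad/s): [2.22, 2.22, 2.79, 3.14, 3.14, 3.14].

INTERFACE

Orientations are given as a rotation vector (axis times angle).
In Python, from cell import ctrl gives the robot as it stands.
- The arm moves only by the tool servo_tool, never from a script. Its argument "motion" is one flat list of numbers, 7 for each row, row after row: the shift along the tool's x, y, z in cm, then the turn, a rotation vector about the tool's x, y, z in degrees, then the closure in counts, from 0 (fully open) to 255 (shut). In form: [tx, ty, tz, wx, wy, wz, fingers, tx, ty, tz, wx, wy, wz, fingers, ...]. A call has exactly 5 rows; each row shifts and turns the commanded pose from where the row before left it, along the tool's axes as they then stand; what a row does not reach is not made up. A row lasts 1/12 s, in which the tool goes at most 41.7 mm and 7.16 degrees, less where a joint would pass 70% of its speed; a pose out of reach is approached as far as the arm can. A call with a gripper value outside its range is refused whole. The fingers move at their own pace and stop on an object; "squeeze" is the grip in N (left out, the last holds). Time passes only in rows, so rows that do not move let the fingers close, or fill a call up. It gives the time, the measured TCP pose, the force, the opening and the grip force at its end, in the units of the state.
- ctrl.get_obs(): the state, without advancing time (a new reading comes with each control period).
- ctrl.capture(name): name is "scene" or "top"; returns the picture (480x640x3 uint8, blue, green, red); there is no depth.
- ctrl.calibration(name): a dict with "mtx" (3x3 intrinsics, pixels), "k1" (the pictures are not rectified: a ray, as slopes to the right and down, at radius r is drawn at 1 + k1 r^2 times it, then the intrinsics apply), "eye" and "attitude" of the camera in the world. Camera axes: x right, y down, z forward; pixel columns grow to the right and rows downward; lengths in m; the calibration is good to about 2 mm. A picture is of the moment at which its call begins. calibration takes no time and is no camera call.
- ctrl.sign_off(): hands the job in; it is judged then, once.
The state is a dict: "clock": time; "qpos": joint angles; "qvel": joint speeds; "tau": joint torques, N m; "tcp_pos": TCP position; "tcp_rot": TCP orientation; "wrist_force": force on the tool from outside, world axes, zero at the start; "moment": the same for the moment, N m; "finger_gap": finger opening in m; "grasp_force": force on a finger pad.
Only numpy, scipy, OpenCV 4.12 (cv2) and the standard library are available. Lean on these libraries where they do the work, as an engineer would, in place of code of your own. Each camera call takes 0.05 s, during which the arm holds its last target. There are 200 camera calls.

## Working session

There is one attempt and no reset: what is moved stays moved. The work goes in short steps, Python scripts to look and compute and a tool call to move; the robot and the scene stay as the last step left them, time stands still between calls to the robot, and variables do not carry over. Pictures are saved under pics/ and viewed, at most 10 in all, crops included, and the job is handed in when it is done.

Besides the shell and the picture viewer there is one more tool, called after ">>>" as name(argument=value, ...) on one line, values as JSON. servo_tool: Moves the arm, as the interface text tells. Its arguments: {"type":"object","properties":{"motion":{"type":"array"},"squeeze":{"type":"number"}},"required":["motion"]}

```bash
mkdir -p pics; ls; python3 - <<'E'
from cell import ctrl
import cv2
for n in("scene","top"):
    im=ctrl.capture(n);cv2.imwrite(f"pics/{n}0.png",im)
    c=ctrl.calibration(n);print(n,c)
o=ctrl.get_obs();print(o,ctrl.hold_point_z)
E
```

```text
pics
scene {'mtx': array([[536.20505675,   0.        , 319.78086803],
       [  0.        , 536.20505675, 240.25468995],
       [  0.        ,   0.        ,   1.        ]]), 'k1': -0.06998819334743717, 'eye': array([0.21252427, 0.80695324, 0.58828877]), 'attitude': array([-0.59549555,  2.49764797, -1.3378761 ])}
top {'mtx': array([[598.04912807,   0.        , 326.02713299],
       [  0.        , 598.04912807, 240.45295553],
       [  0.        ,   0.        ,   1.        ]]), 'k1': -0.006486134388576315, 'eye': array([0.42252381, 0.16660846, 0.94258155]), 'attitude': array([-2.11478013,  2.16729106, -0.14968832])}
{'clock': 0.1, 'qpos': array([-1.48362072e+00,  2.59129601e-01,  2.08288251e-02,  1.33368128e+00,
        1.61664019e-06,  1.41821244e+00]), 'qvel': array([ 0.00124659, -0.00272605,  0.0014432 , -0.00078208,  0.00245958,
        0.00088878]), 'tau': array([ 3.15947414e-03, -5.56696594e+01,  3.45068872e+01,  1.16854042e-02,
       -2.77558893e-04, -6.98450066e-06]), 'tcp_pos': array([ 0.13059057, -0.53401562,  0.23072656]), 'tcp_rot': array([-3.11786898e+00, -3.75570185e-01, -6.34162824e-05]), 'wrist_force': array([-0.20313764,  0.28500351,  0.20825053]), 'moment': array([-0.02506746,  0.01011715,  0.01948106]), 'grasp_force': 0.0, 'finger_gap': 0.08529306989308733} 0.0187
```

View pics/scene0.png

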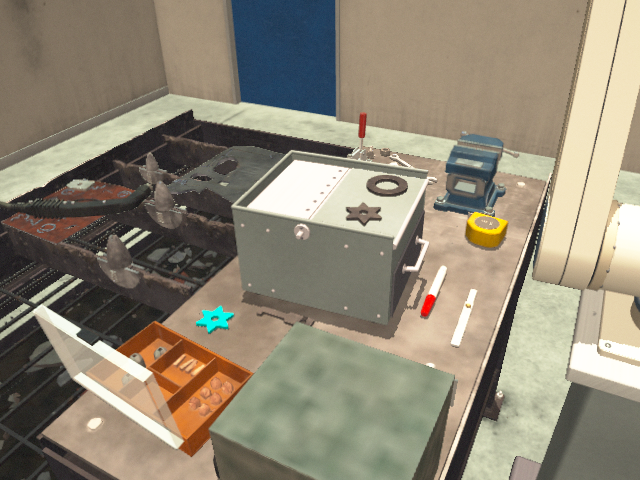

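View pics/top0.png

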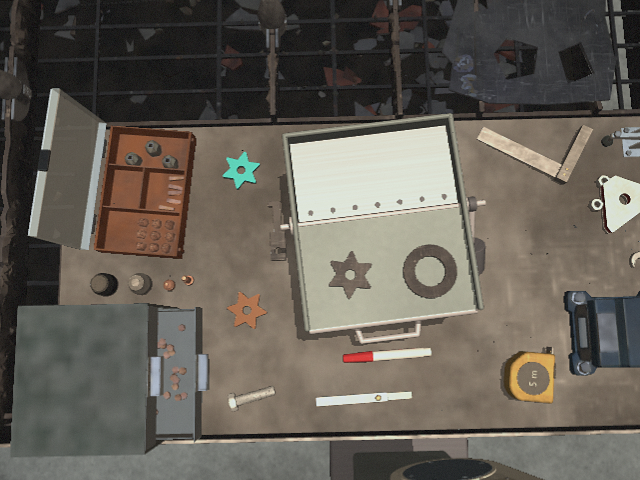

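The top view shows these candidates for the star:
- dark star on the deck at (350,274)
- turquoise star at (241,169)
- brown star at (246,309)
- dark ring at (430,270)

I choose the dark star on the deck, in the left half. The hinge line runs from about (300,221) to (467,206), and the marker is at (387,355).

```bash
cat > h.py <<'E'
import numpy as np,cv2
from scipy.spatial.transform import Rotation as R
from cell import ctrl
def ray(n,px,z):
    c=ctrl.calibration(n);px=np.array(px,float).reshape(-1,2)
    u=cv2.undistortPoints(px.reshape(-1,1,2),c["mtx"],np.array([c["k1"],0,0,0])).reshape(-1,2)
    d=R.from_rotvec(c["attitude"]).apply(np.c_[u,np.ones(len(u))])
    return (c["eye"]+d*((z-c["eye"][2])/d[:,2])[:,None])[:,:2]
def darkparts(im,x0,y0,x1,y1,t=95):
    g=cv2.cvtColor(im,cv2.COLOR_BGR2GRAY);m=np.zeros_like(g);m[y0:y1,x0:x1]=(g[y0:y1,x0:x1]<t)*255
    cs,_=cv2.findContours(m,cv2.RETR_EXTERNAL,cv2.CHAIN_APPROX_NONE)
    return [c for c in cs if cv2.contourArea(c)>300]
E
python3 - <<'E'
from h import *
im=cv2.imread("pics/top0.png")
cv2.imwrite("pics/crop.png",cv2.resize(im[100:350,270:490],None,fx=2.4,fy=2.4,interpolation=cv2.INTER_CUBIC))
for c in darkparts(im,308,228,460,318):
    h=cv2.convexHull(c).reshape(-1,2)
    w=ray("top",c.reshape(-1,2),.166);wh=ray("top",h,.166)
    M=cv2.moments(c);ctr=ray("top",(M['m10']/M['m00'],M['m01']/M['m00']),.166)[0]
    print(cv2.contourArea(c),M['m10']/M['m00'],M['m01']/M['m00'],ctr,np.ptp(w,0))
    ap=cv2.approxPolyDP(cv2.convexHull(c),4,True).reshape(-1,2);print(ray("top",ap,.166)-ctr)
print(ray("top",[(300,221),(467,206)],.16))
hsv=cv2.cvtColor(im,cv2.COLOR_BGR2HSV);g=cv2.cvtColor(im,cv2.COLOR_BGR2GRAY)
m=np.zeros_like(g);m[110:235,285:475]=(g[110:235,285:475]>200)*255
cs,_=cv2.findContours(m,cv2.RETR_EXTERNAL,cv2.CHAIN_APPROX_NONE);c=max(cs,key=cv2.contourArea)
b=cv2.approxPolyDP(c,6,True).reshape(-1,2);print(b,ray("top",b,.159))
E
```

```text
2159.0 429.375096495291 271.20047861664347 [0.49411002 0.03790563] [0.06937172 0.0691091 ]
[[ 0.03417064 -0.01034933]
 [ 0.01384474 -0.03278521]
 [-0.00580817 -0.03430017]
 [-0.02625783 -0.02151985]
 [-0.03467924  0.00347658]
 [-0.01984337  0.02867152]
 [ 0.0063378   0.03403602]
 [ 0.02961489  0.01865436]]
[[ 0.56584528  0.20537788]
 [ 0.58045782 -0.01740422]]
[[444 126]
 [291 144]
 [300 221]
 [456 202]] [[ 0.69239162  0.00709081]
 [ 0.67257204  0.21580825]
 [ 0.56602842  0.20542742]
 [ 0.58647447 -0.00330092]]
```

View pics/crop.png

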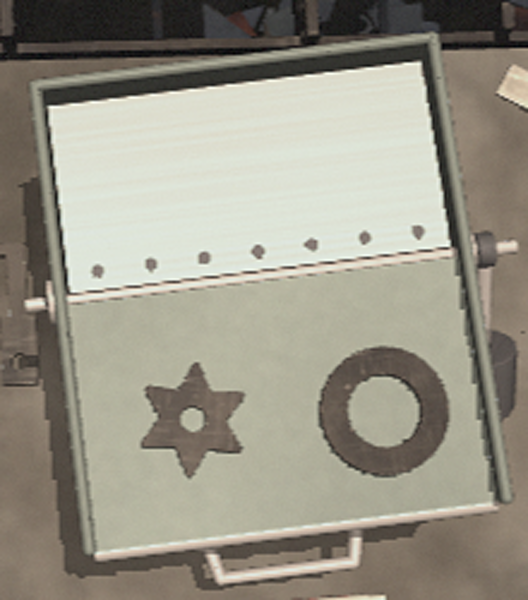

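The crop confirms it: a dark six-pointed star with one tip pointing almost straight back at the robot. The ring is well to its right, with about 35 mm between them. I'll straddle the rear tip with two partly open fingers and push on the flat rear edges.

```bash
cat >> h.py <<'E'
YAW=.098;H=np.array([.573,.101])
X=np.array([np.cos(YAW),np.sin(YAW)]);Y=np.array([-X[1],X[0]])
def box(p): d=np.asarray(p)-H; return np.array([d@X,d@Y])
def world(b): return H+b[0]*X+b[1]*Y
def star(im,x0,y0,x1,y1,z=.166,t=112):
    c=max(darkparts(im,x0,y0,x1,y1,t),key=cv2.contourArea);w=ray("top",c.reshape(-1,2),z)
    M=cv2.moments((w*1e4).astype(np.float32).reshape(-1,1,2));p=np.array([M['m10'],M['m01']])/M['m00']/1e4
    d=(w-p)@np.c_[X,Y];r=np.hypot(*d.T);a=np.arctan2(d[:,1],d[:,0]);k=r>.024
    print("star world",p,"box",box(p),"ext",box(p)[:,None]+np.array([d.min(0),d.max(0)]).T,"tipyaw deg (mod60)",np.degrees(np.angle(np.sum(np.exp(6j*a[k])))/6),cv2.contourArea(c))
    return p
def pose():
    o=ctrl.get_obs();r=R.from_rotvec(o["tcp_rot"]).as_matrix();print("t",o["clock"],"tcp",o["tcp_pos"].round(4),"box",box(o["tcp_pos"][:2]).round(4),"xaxis yaw",np.degrees(np.arctan2(r[1,0],r[0,0])).round(2),"z",r[:,2].round(3),"gap",o["finger_gap"].round(4),"F",o["wrist_force"].round(1))
    return o["tcp_pos"],r
def rows(target,n,turn=0):
    p,r=pose();d=(np.array(target)-p)/n
    for i in range(n):
        print((r.T@d*100).round(2),turn); r=r@R.from_rotvec([0,0,np.radians(turn)]).as_matrix()
E
python3 - <<'E'
from h import *
im=cv2.imread("pics/top0.png");p=star(im,315,240,395,310)
b=box(p);t=world([b[0]-.045,b[1]]);print(t)
rows([*t,.27],25,-6.9)
E
```

```text
star world [0.49265067 0.14185283] box [-0.07596663  0.04851845] ext [[-0.10638995 -0.04588643]
 [ 0.01900893  0.07688483]] tipyaw deg (mod60) -10.323185248052859 938.0
[0.44786658 0.13744988]Traceback (most recent call last):
  File "<stdin>", line 4, in <module>
  File "h.py", line 27, in rows
    p,r=pose();d=(np.array(target)-p)/n
        ~~~~^^
  File "h.py", line 24, in pose
    o=ctrl.get_obs();r=R.from_rotvec(o["tcp_rot"]).as_matrix();print("t",o["clock"],"tcp",o["tcp_pos"].round(4),"box",box(o["tcp_pos"][:2]).round(4),"xaxis yaw",np.degrees(np.arctan2(r[1,0],r[0,0])).round(2),"z",r[:,2].round(3),"gap",o["finger_gap"].round(4),"F",o["wrist_force"].round(1))
                                                                                                                                                                                                                                          ^^^^^^^^^^^^^^^^^^^^^
AttributeError: 'float' object has no attribute 'round'
```

```bash
sed -i 's/o\["finger_gap"\].round(4)/round(o["finger_gap"],4)/' h.py; python3 - <<'E'
from h import *
a=np.radians(-4.7);t=np.array([.4927,.1419])-.047*np.array([np.cos(a),np.sin(a)]);print(t,box(t))
rows([*t,.27],25,-6.5)
E
```

```text
[0.44585804 0.14575111] [-0.12215332  0.05697636]
t 0.1 tcp [ 0.1306 -0.534   0.2307] box [-0.5024 -0.5887] xaxis yaw 13.74 z [-0.     0.001 -1.   ] gap 0.0853 F [-0.2  0.3  0.2]
[ 1.87 -2.34 -0.15] -6.5
[ 2.12 -2.12 -0.15] -6.5
[ 2.35 -1.86 -0.15] -6.5
[ 2.55 -1.58 -0.15] -6.5
[ 2.71 -1.28 -0.15] -6.5
[ 2.84 -0.97 -0.15] -6.5
[ 2.93 -0.64 -0.15] -6.5
[ 2.98 -0.31 -0.15] -6.5
[ 3.    0.03 -0.15] -6.5
[ 2.97  0.37 -0.15] -6.5
[ 2.91  0.71 -0.15] -6.5
[ 2.81  1.03 -0.15] -6.5
[ 2.68  1.34 -0.15] -6.5
[ 2.51  1.64 -0.15] -6.5
[ 2.31  1.91 -0.15] -6.5
[ 2.08  2.16 -0.15] -6.5
[ 1.82  2.38 -0.15] -6.5
[ 1.54  2.57 -0.15] -6.5
[ 1.24  2.73 -0.15] -6.5
[ 0.92  2.85 -0.15] -6.5
[ 0.59  2.94 -0.15] -6.5
[ 0.26  2.99 -0.15] -6.5
[-0.08  3.   -0.15] -6.5
[-0.42  2.97 -0.15] -6.5
[-0.76  2.9  -0.15] -6.5
```

>>> servo_tool(motion=[1.9,-2.3,-0.6,0,0,-6.5,183,2.1,-2.1,-0.6,0,0,-6.5,183,2.4,-1.9,-0.6,0,0,-6.5,183,2.6,-1.6,-0.6,0,0,-6.5,183,2.7,-1.3,-0.6,0,0,-6.5,183])

```text
clock: 0.52
tcp_pos: [0.1947, -0.3963, 0.2612]
tcp_rot: [-2.885, -1.241, -0.0]
wrist_force: [0.7, -1.0, -0.0]
finger_gap: 0.0255
grasp_force: 0.0
```

>>> servo_tool(motion=[2.8,-1.0,-0.6,0,0,-6.5,183,2.9,-0.6,-0.6,0,0,-6.5,183,3.0,-0.3,0,0,0,-6.5,183,3.0,0,0,0,0,-6.5,183,3.0,0.4,0,0,0,-6.5,183])

```text
clock: 0.93
tcp_pos: [0.2575, -0.2604, 0.2732]
tcp_rot: [-2.423, -1.999, -0.0]
wrist_force: [0.3, -0.5, 0.6]
finger_gap: 0.0241
grasp_force: 0.0
```

>>> servo_tool(motion=[2.9,0.7,0,0,0,-6.5,183,2.8,1.0,0,0,0,-6.5,183,2.7,1.3,0,0,0,-6.5,183,2.5,1.6,0,0,0,-6.5,183,2.3,1.9,0,0,0,-6.5,183])

```text
clock: 1.35
tcp_pos: [0.3192, -0.1248, 0.2732]
tcp_rot: [1.767, 2.597, -0.0]
wrist_force: [0.7, -0.2, 0.6]
finger_gap: 0.0241
grasp_force: 0.0
```

>>> servo_tool(motion=[2.1,2.2,0,0,0,-6.5,183,1.8,2.4,0,0,0,-6.5,183,1.5,2.6,0,0,0,-6.5,183,1.2,2.7,0,0,0,-6.5,183,0.9,2.9,0,0,0,-6.5,183])

```text
clock: 1.77
tcp_pos: [0.3838, 0.0111, 0.2732]
tcp_rot: [-0.969, -2.988, 0.0]
wrist_force: [0.1, -0.6, 0.1]
finger_gap: 0.0238
grasp_force: 0.0
```

>>> servo_tool(motion=[0.6,2.9,0,0,0,-6.5,183,0.3,3.0,0,0,0,-6.5,183,-0.1,3.0,0,0,0,-6.5,183,-0.4,3.0,0,0,0,-6.5,183,-0.8,2.9,0,0,0,-6.5,183])

```text
clock: 2.18
tcp_pos: [0.4466, 0.1475, 0.2731]
tcp_rot: [-0.094, -3.14, 0.0]
wrist_force: [1.0, -0.2, 0.5]
finger_gap: 0.0236
grasp_force: 0.0
```

```bash
python3 - <<'E'
from h import *
rows([.4459,.1458,.166],5,0);print(ctrl.get_obs()["qpos"])
E
```

```text
t 2.1833 tcp [0.4466 0.1475 0.2731] box [-0.1212  0.0586] xaxis yaw 176.58 z [-0. -0. -1.] gap 0.0236 F [ 1.  -0.2  0.5]
[ 0.01 -0.03  2.14] 0
[ 0.01 -0.03  2.14] 0
[ 0.01 -0.03  2.14] 0
[ 0.01 -0.03  2.14] 0
[ 0.01 -0.03  2.14] 0
[ 1.40305063e-01  1.12303845e-01 -5.90564212e-02  1.39985687e+00
 -2.42016863e-05  1.99970377e-01]
```

>>> servo_tool(motion=[0,-0.15,2.5,0,0,0,183,0,0,2.5,0,0,0,183,0,0,2.5,0,0,0,183,0,0,2.0,0,0,0,183,0,0,1.2,0,0,0,183])

```text
clock: 2.6
tcp_pos: [0.4452, 0.1443, 0.1638]
tcp_rot: [-0.102, -3.137, 0.001]
wrist_force: [0.3, 0.2, 0.2]
finger_gap: 0.0241
grasp_force: 0.0
```

>>> servo_tool(motion=[0,0,0.1,0,0,0,183,0,0,0.1,0,0,0,183,0,0,0.1,0,0,0,183,0,0,0,0,0,0,183,0,0,0,0,0,0,183])

```text
clock: 3.02
tcp_pos: [0.4469, 0.1444, 0.1641]
tcp_rot: [0.103, 3.139, 0.0]
wrist_force: [-0.3, 0.2, 0.4]
finger_gap: 0.0239
grasp_force: 0.0
```

```bash
python3 - <<'E'
from h import *
p,r=pose();d=np.r_[X,0];print((r.T@d*3).round(3))
im=ctrl.capture("top");cv2.imwrite("pics/c2.png",cv2.resize(im[100:350,270:490],None,fx=2.4,fy=2.4,interpolation=cv2.INTER_CUBIC))
im=ctrl.capture("scene");cv2.imwrite("pics/s2.png",cv2.resize(im[130:280,260:460],None,fx=4,fy=4,interpolation=cv2.INTER_CUBIC))
E
```

```text
t 3.0167 tcp [0.4469 0.1444 0.1641] box [-0.1213  0.0555] xaxis yaw 176.24 z [ 0.001  0.    -1.   ] gap 0.0239 F [-0.3  0.2  0.4]
[-2.96   0.489  0.004]
```

View pics/s2.png

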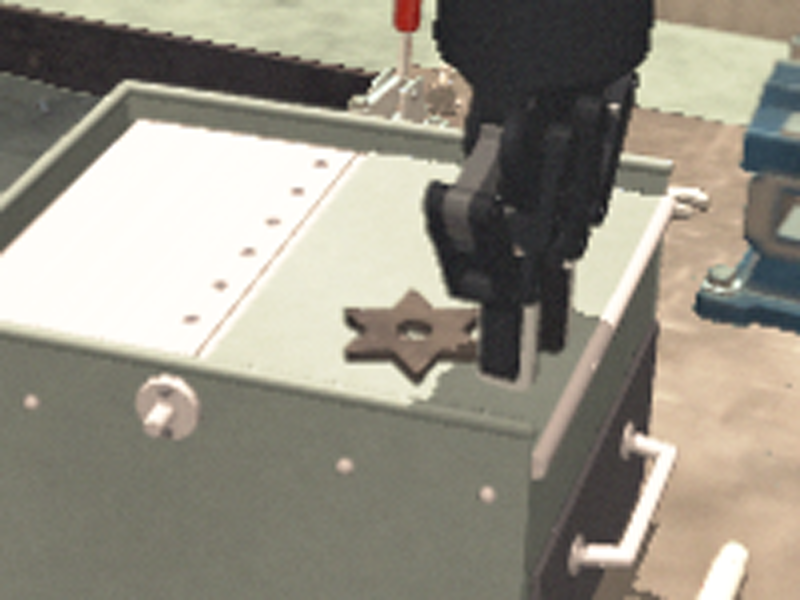

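The scene crop shows the fingers just behind the star with its rear tip between them, tips just above the deck. The ring is hidden behind the gripper. Now I push along the box's x axis.

>>> servo_tool(motion=[-0.5,0.08,0.1,0,0,0,183,-0.5,0.08,0.1,0,0,0,183,-0.5,0.08,0,0,0,0,183,-0.5,0.08,0,0,0,0,183,-0.5,0.08,0,0,0,0,183])

```text
clock: 3.53
tcp_pos: [0.4722, 0.1467, 0.1612]
tcp_rot: [-0.103, -3.14, 0.0]
wrist_force: [-2.1, -0.2, 1.0]
finger_gap: 0.0246
grasp_force: 0.6
```

>>> servo_tool(motion=[-0.6,0.1,0,0,0,0,183,-0.6,0.1,0,0,0,0,183,-0.6,0.1,0,0,0,0,183,-0.6,0.1,0,0,0,0,183,-0.6,0.1,0,0,0,0,183])

```text
clock: 3.95
tcp_pos: [0.5026, 0.1498, 0.1612]
tcp_rot: [-0.103, -3.14, 0.0]
wrist_force: [-1.3, -0.2, 0.9]
finger_gap: 0.0238
grasp_force: 0.5
```

```bash
python3 - <<'E'
from h import *
pose()
im=ctrl.capture("top");cv2.imwrite("pics/c3.png",cv2.resize(im[100:350,270:490],None,fx=2.4,fy=2.4,interpolation=cv2.INTER_CUBIC))
E
```

```text
t 3.95 tcp [0.5026 0.1498 0.1612] box [-0.0653  0.0554] xaxis yaw 176.24 z [-0.  0. -1.] gap 0.0238 F [-1.3 -0.2  0.9]
```

View pics/c3.png

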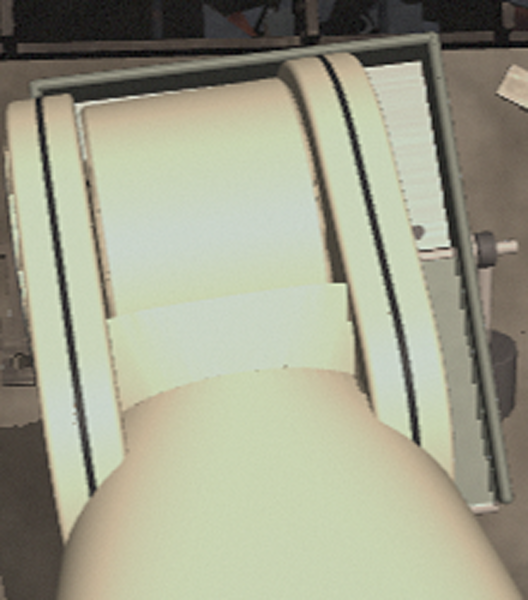

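The arm hides the deck in the top view, but the push force of about 1–2 N shows contact. I keep pushing, and will check with the scene camera.

>>> servo_tool(motion=[-0.6,0.1,0,0,0,0,183,-0.6,0.1,0,0,0,0,183,-0.6,0.1,0,0,0,0,183,-0.6,0.1,0,0,0,0,183,-0.6,0.1,0,0,0,0,183])

```text
clock: 4.42
tcp_pos: [0.5328, 0.1528, 0.1613]
tcp_rot: [0.103, 3.14, 0.0]
wrist_force: [0.1, 0.1, 1.5]
finger_gap: 0.0242
grasp_force: 0.4
```

>>> servo_tool(motion=[-0.6,0.1,0,0,0,0,183,-0.6,0.1,0,0,0,0,183,-0.6,0.1,0,0,0,0,183,-0.6,0.1,0,0,0,0,183,-0.4,0.07,0,0,0,0,183])

```text
clock: 4.83
tcp_pos: [0.5612, 0.1556, 0.1611]
tcp_rot: [0.103, 3.14, -0.0]
wrist_force: [-0.5, -0.9, -0.2]
finger_gap: 0.0243
grasp_force: 0.3
```

```bash
python3 - <<'E'
from h import *
pose()
im=ctrl.capture("scene");cv2.imwrite("pics/s4.png",cv2.resize(im[130:280,210:410],None,fx=4,fy=4,interpolation=cv2.INTER_CUBIC))
E
```

```text
t 4.8333 tcp [0.5612 0.1556 0.1611] box [-0.0064  0.0555] xaxis yaw 176.24 z [ 0. -0. -1.] gap 0.0243 F [-0.5 -0.9 -0.2]
```

View pics/s4.png

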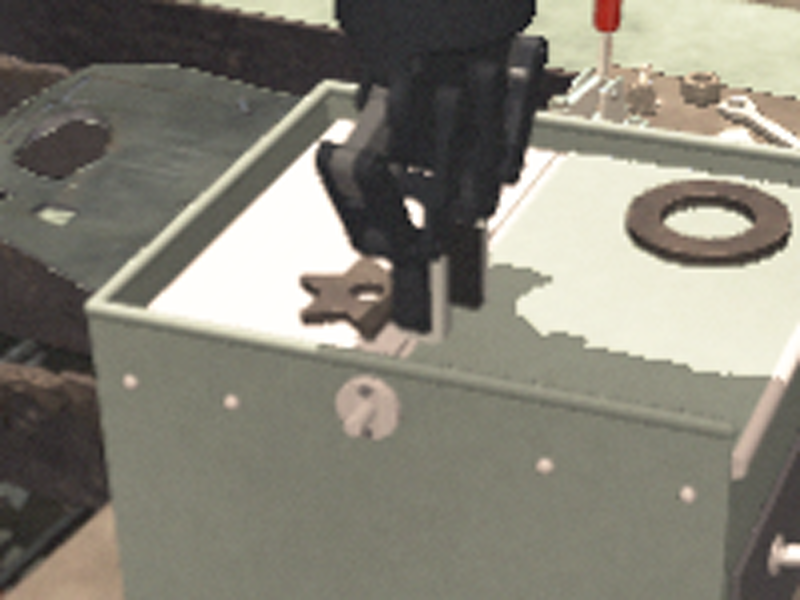

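The star moves with the fingers (crop ~(350,298)) and is partly over the flap. The ring has not moved. Another 28 mm is needed.

>>> servo_tool(motion=[-0.6,0.1,0,0,0,0,183,-0.6,0.1,0,0,0,0,183,-0.6,0.1,0,0,0,0,183,-0.6,0.1,0,0,0,0,183,-0.4,0.07,0,0,0,0,183])

```text
clock: 5.3
tcp_pos: [0.5895, 0.1585, 0.1612]
tcp_rot: [0.103, 3.14, 0.0]
wrist_force: [-0.7, 1.0, -1.0]
finger_gap: 0.0243
grasp_force: 0.4
```

>>> servo_tool(motion=[0.8,-0.13,0,0,0,0,183,0.8,-0.13,0,0,0,0,183,0.8,-0.13,-0.5,0,0,0,183,0.3,0,-2,0,0,0,183,0,0,-3,0,0,0,183])

```text
clock: 5.72
tcp_pos: [0.5585, 0.1561, 0.2155]
tcp_rot: [-0.103, -3.135, 0.001]
wrist_force: [0.9, -0.5, 0.4]
finger_gap: 0.0239
grasp_force: 0.0
```

```bash
python3 - <<'E'
from h import *
pose()
im=ctrl.capture("scene");cv2.imwrite("pics/s5.png",cv2.resize(im[130:280,210:410],None,fx=4,fy=4,interpolation=cv2.INTER_CUBIC))
g=cv2.cvtColor(im,cv2.COLOR_BGR2GRAY)
E
```

```text
t 5.7167 tcp [0.5585 0.1561 0.2155] box [-0.009   0.0563] xaxis yaw 176.25 z [-0.005 -0.001 -1.   ] gap 0.0239 F [ 0.9 -0.5  0.4]
```

View pics/s5.png

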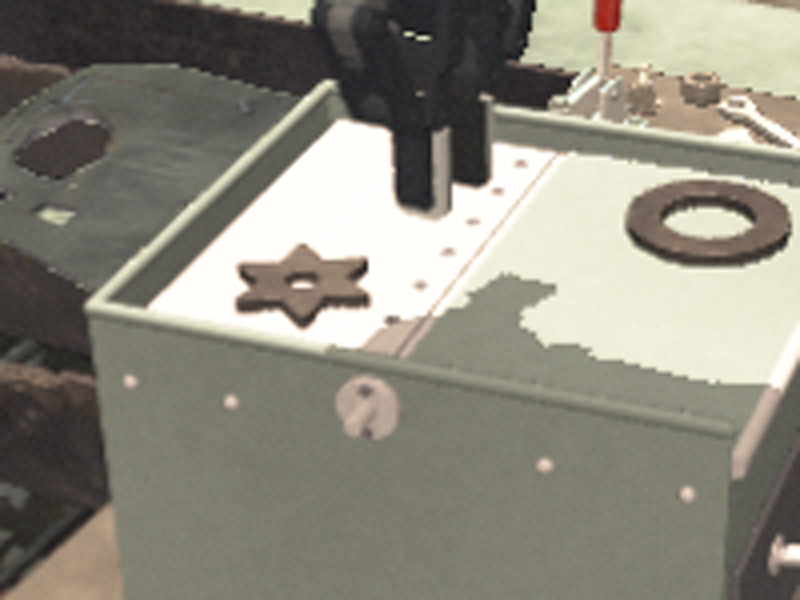

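The star (crop ~(303,284)) lies wholly on the flap, clear of the hinge line and the back edge. Next I close the fingers and press the flap down beside the star, to its right.

>>> servo_tool(motion=[-1.7,-1.7,0,0,0,0,255,-1.7,-1.7,0,0,0,0,255,-1.7,-1.7,0,0,0,0,255,-1.7,-1.6,0,0,0,0,255,-1.7,-1.6,0,0,0,0,255])

```text
clock: 6.18
tcp_pos: [0.6406, 0.0672, 0.2173]
tcp_rot: [0.103, 3.139, 0.0]
wrist_force: [0.7, -0.6, 0.6]
finger_gap: 0.0004
grasp_force: 0.0
```

>>> servo_tool(motion=[0,0,1.2,0,0,0,255,0,0,1.2,0,0,0,255,0,0,1.2,0,0,0,255,0,0,1.0,0,0,0,255,0,0,0.6,0,0,0,255])

```text
clock: 6.6
tcp_pos: [0.6399, 0.068, 0.1637]
tcp_rot: [-0.103, -3.139, -0.0]
wrist_force: [0.4, 0.3, -0.0]
finger_gap: 0.0001
grasp_force: 0.0
```

```bash
python3 - <<'E'
from h import *
pose();print(ctrl.get_obs()["qpos"])
E
```

```text
t 6.6 tcp [0.6399 0.068  0.1637] box [ 0.0633 -0.0394] xaxis yaw 176.24 z [-0.001  0.    -1.   ] gap 0.0001 F [ 0.4  0.3 -0. ]
[-2.44595591e-02  4.42827361e-01  1.27333921e-01  1.25604910e+00
  3.64808618e-05  4.11560509e-02]
```

>>> servo_tool(motion=[0.14,-0.02,0.6,0,0,0,255,0.14,-0.02,0.6,0,0,0,255,0.14,-0.02,0.6,0,0,0,255,0.14,-0.02,0.6,0,0,0,255,0.14,-0.02,0.6,0,0,0,255])

```text
clock: 7.02
tcp_pos: [0.6343, 0.0674, 0.1345]
tcp_rot: [0.103, 3.138, 0.0]
wrist_force: [1.7, -0.0, 5.4]
finger_gap: 0.0003
grasp_force: 2.8
```

>>> servo_tool(motion=[0.14,-0.02,0.6,0,0,0,255,0.14,-0.02,0.6,0,0,0,255,0.14,-0.02,0.6,0,0,0,255,0.14,-0.02,0.5,0,0,0,255,0.14,-0.02,0.4,0,0,0,255])

```text
clock: 7.43
tcp_pos: [0.6265, 0.0667, 0.107]
tcp_rot: [0.103, 3.14, -0.0]
wrist_force: [2.3, -0.7, 6.8]
finger_gap: 0.0001
grasp_force: 2.9
```

>>> servo_tool(motion=[0,0,0,0,0,0,255,0,0,0,0,0,0,255,0,0,0,0,0,0,255,0,0,0,0,0,0,255,0,0,0,0,0,0,255])

```text
clock: 7.85
tcp_pos: [0.6272, 0.0668, 0.1075]
tcp_rot: [0.103, 3.139, -0.0]
wrist_force: [4.6, -1.0, 3.2]
finger_gap: 0.0001
grasp_force: 2.9
```

```bash
python3 - <<'E'
from h import *
pose()
im=ctrl.capture("scene");cv2.imwrite("pics/s6.png",cv2.resize(im[130:280,210:410],None,fx=4,fy=4,interpolation=cv2.INTER_CUBIC))
E
```

```text
t 7.85 tcp [0.6272 0.0668 0.1075] box [ 0.0505 -0.0393] xaxis yaw 176.24 z [ 0.001 -0.    -1.   ] gap 0.0001 F [ 4.6 -1.   3.2]
```

View pics/s6.png

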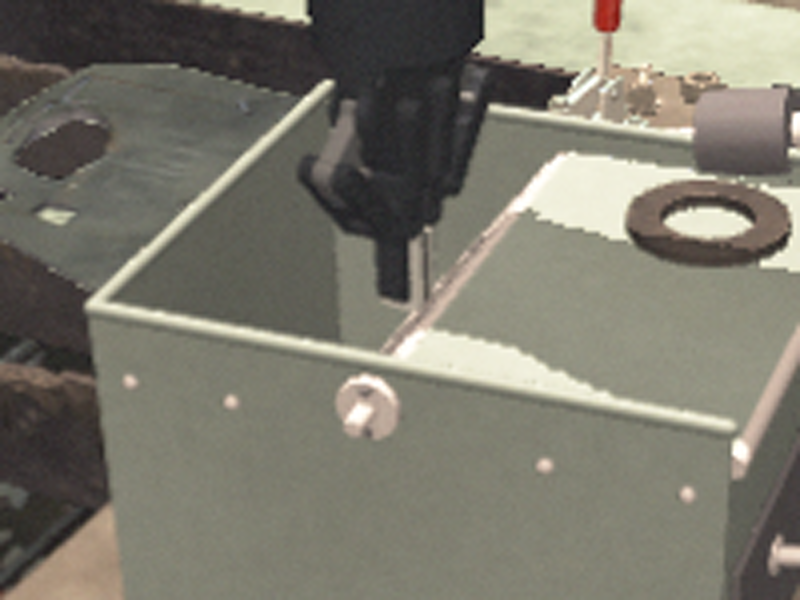

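The flap is tipped to about 0.92 rad and the star is out of sight below the near sheet. The ring hasn't moved. I hold a moment, pressing slightly further.

>>> servo_tool(motion=[0.1,0,0.1,0,0,0,255,0.1,0,0.1,0,0,0,255,0,0,0,0,0,0,255,0,0,0,0,0,0,255,0,0,0,0,0,0,255])

```text
clock: 8.32
tcp_pos: [0.6248, 0.0668, 0.1054]
tcp_rot: [0.103, 3.14, -0.001]
wrist_force: [4.3, -3.0, 3.7]
finger_gap: -0.0
grasp_force: 2.7
```

>>> servo_tool(motion=[0,0,0,0,0,0,255,0,0,0,0,0,0,255,0,0,0,0,0,0,255,0,0,0,0,0,0,255,0,0,0,0,0,0,255])

```text
clock: 8.73
tcp_pos: [0.6248, 0.0668, 0.1054]
tcp_rot: [0.103, 3.14, -0.001]
wrist_force: [4.5, -3.5, 4.1]
finger_gap: -0.0001
grasp_force: 2.7
```

>>> servo_tool(motion=[0,0,-1.5,0,0,0,255,0,0,-2.5,0,0,0,255,0,0,-3,0,0,0,255,0,0,-3,0,0,0,255,0,0,-3,0,0,0,255])

```text
clock: 9.15
tcp_pos: [0.6232, 0.0674, 0.2356]
tcp_rot: [-0.103, -3.136, -0.001]
wrist_force: [1.2, 0.3, 0.1]
finger_gap: -0.0001
grasp_force: 0.0
```

>>> servo_tool(motion=[2,-2,-1,0,0,0,255,3,-2.5,0,0,0,0,255,3,-2.5,0,0,0,0,255,3,-2.5,0,0,0,0,255,3,-2.5,0,0,0,0,255])

```text
clock: 9.57
tcp_pos: [0.4743, -0.0434, 0.2442]
tcp_rot: [-0.102, -3.137, -0.002]
wrist_force: [1.1, -1.0, 0.8]
finger_gap: -0.0001
grasp_force: 0.0
```

>>> servo_tool(motion=[2,-3,0,0,0,0,255,2,-3,0,0,0,0,255,2,-3,0,0,0,0,255,1,-3,0,0,0,0,255,0,-2,0,0,0,0,255])

```text
clock: 9.98
tcp_pos: [0.3952, -0.1792, 0.2449]
tcp_rot: [-0.105, -3.138, -0.003]
wrist_force: [1.0, -0.6, 0.2]
finger_gap: -0.0001
grasp_force: 0.0
```

```bash
python3 - <<'E'
from h import *
pose()
a=ctrl.capture("scene");b=ctrl.capture("top")
cv2.imwrite("pics/end.png",np.hstack([cv2.resize(a[120:320,200:480],(420,300),interpolation=3),cv2.resize(b[100:380,230:490],(370,300),interpolation=3)]))
E
```

```text
t 9.9833 tcp [ 0.3952 -0.1792  0.2449] box [-0.2044 -0.2615] xaxis yaw 176.18 z [-0.002  0.002 -1.   ] gap -0.0001 F [ 1.  -0.6  0.2]
```

View pics/end.png

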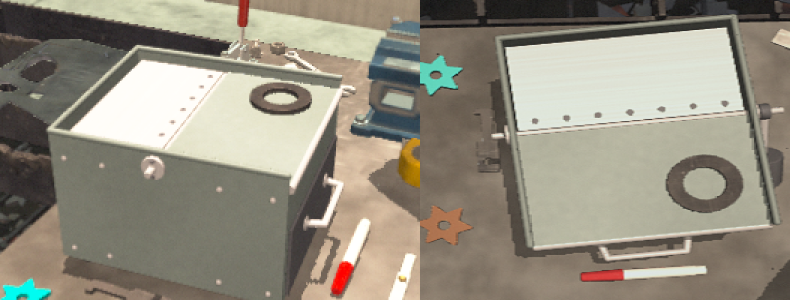

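The flap is shut and empty, the star is in the box, and the ring, marker and key haven't moved. The fingers are clear of everything.

```bash
python3 -c "
from cell import ctrl
print(ctrl.sign_off())"
```

```text
the job is handed in; nothing more can be done
None
```

I pushed the star onto the flap and tipped it into the catch box. The final pictures show the flap shut and empty, with the ring, marker and key still in place, and I handed the job in at about 10 s of robot time.

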